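Refit the return spring of the button press

ROBOT

A 6-joint arm with a two-finger parallel gripper is mounted at the origin on the work surface. World frame = base frame: x ahead of the robot, y to its left, z up, the work surface at z = 0. Lengths are in m, angles in rad, forces in N, time in s.
With the tool pointing down it reaches from about 0.3 to 0.825 m from the base axis. Payload 5.4 kg.
Tool frame: the origin (TCP) lies at the very end of the fingers, on their centre line; the grasp point (between the pads) lies 19 mm behind it; z points along the fingers, y is the line along which they close (so a half turn about z gives the same grasp; the last joint's range is limited). The gripper opens to 92 mm and grips with 3 to 60 N. Pads are 20 mm wide; open, the fingers measure 128 mm over their backs; the gripper's body (75 mm by 189 mm) begins 69 mm behind the grasp point.
Start: joints at [1.096, 0.158, 1.597, -0, 1.386, -0.21], TCP at [0.15, 0.555, 0.215] pointing down, gripper open.
Joint ranges: [-2.91, 2.91], [-0.94, 2.29], [0.18, 2.7], [-1.29, 4.43], [0.17, 2.64], [-3, 3]. Speed limits (rad/s): [2.57, 2.57, 3.14, 3.14, 3.14, 3.14].

INTERFACE

Orientations are given as a unit quaternion [x, y, z, w].
In Python, from cell import r gives the robot as it stands. The module is installed in compiled form; this text tells all that it offers.
- The arm moves only by the shell command python3 -m handwheel 'ROWS' [OPENING] [FORCE]. ROWS is text: rows parted by semicolons, each of 6 numbers parted by spaces: the shift along the world's x, y, z in units of 20 mm (1.0 is 20 mm), then the turn, a rotation vector about the world's x, y, z in units of 360 degrees (1.0 is 360 degrees). In form: dx dy dz ax ay az; .... A call has 1 to 8 rows; each row shifts and turns the commanded pose from where the row before left it; what a row does not reach is not made up. A row lasts 1/10 s, in which the tool goes at most 50 mm and 8.59 degrees, less where a joint would pass 70% of its speed; a pose out of reach is approached as far as the arm can. A call with a number of a shift or a turn outside -1 to 1 is refused whole. A call with a gripper value outside its range is refused whole. OPENING is the closure, from 0 (fully open) to 1 (shut), set as the call begins (- or left out, the last holds). The fingers move at their own pace and stop on an object; FORCE is the grip in N (left out, the last holds). Time passes only in rows, so rows that do not move let the fingers close. It gives the time, the measured TCP pose, the force, the opening and the grip force at its end, in the units of the state.
- r.sense(): the state, without advancing time (a new reading comes with each control period).
- r.capture(name): name is "scene" or "top" or "wrist"; returns (picture, depth): 384x512x3 uint8, blue, green, red; 384x512 float32, m along the optical axis (not along the pixel's ray), 0 where there is no reading.
- r.camera_model(name): a dict with "vfov" (degrees; the focal length in pixels is half the picture's height over the tangent of half this angle, whatever the lens; pixels are square), "cx", "cy" (the principal point, pixels), "R" (3x3) and "t" (3): a world point X has camera coordinates R X + t. Camera axes: x right, y down, z forward; pixel columns grow to the right and rows downward; lengths in m; the calibration is good to about 2 mm. A picture is of the moment at which its call begins: read the wrist's pose just before it. camera_model takes no time and is no camera call; for the wrist camera it gives the pose at the moment of the call.
- r.sign_off(): hands the job in; it is judged then, once.
Trained networks look in the newest picture that a camera, given by its name, has taken for a name from the list of things; names that differ only in an ending like _2 or _b are one class to them, and where a whole thing is asked for, a point or a joint stands for the part that bears it (a point fixed in the world has none). Each returns a list of dicts, best first, with "conf" (0 to 1); they miss things now and then, are a little off and sometimes report something else, mostly with a low value. They report only what shows in the picture. A call takes as long as a camera call. They do not tell look-alikes from the thing itself.
- r.search_frame(target, camera): "uv" ([column, row] in pixels, amid what is visible of it).
The state is a dict: "clock": time; "joint_positions": joint angles; "joint_velocities": joint speeds; "effort": joint torques, N m; "eef_pos": TCP position; "eef_rot": TCP orientation; "force": force on the tool from outside, world axes, zero at the start; "wrist_torque": the same for the moment, N m; "opening": opening from 0.0 (shut) to 1.0 (fully open); "gripper_force": force on a finger pad.
Only numpy, scipy, OpenCV 4.12 (cv2) and the standard library are available. Lean on these libraries where they do the work, as an engineer would, in place of code of your own. Each camera call takes 0.05 s, during which the arm holds its last target. There are 200 camera calls.

TASK

Put the return spring back on the small button press: thread it, slotted washer end down, over the upright rod, and where it snags on the cross pin near the foot twist it slightly to and fro under light pressure until it drops past the pin, fully home on the base. Then turn it so that its two ears point at the two raised ribs on the base, which hooks it under the pin, and let go. Never press the spring on the press harder than 25 N, and leave the other things where they are.

Things in the scene. Friction and masses are not known exactly. Their poses are not given: they have to be found in the camera images.
- spring: Loose steel compression spring standing upright: 70 mm tall, 39.5 mm across, free radius inside the coils 16 mm, about 80 g. Its lower end carries a flat slotted washer with two ears. Origin: centre of the washer's underside; z up along the axis, x along slot and ears (half a turn gives the same spring).
- spring_top (a point): On the spring's axis, 70 mm above the washer's underside (centre of the top when not compressed). Grip the upper half, above 34 mm: it gives by 1 mm per 2 N against the lower end, up to 10 mm. Axes as the spring.
- spring_ear (a point): End of one ear, 26.5 mm from the axis along the spring's +x. The washer is 4 mm thick, with a 13 mm square hole and an 6.8 mm wide slot reaching 15.5 mm to either side along x; the two ears, 6 mm wide, stick out at both ends of the slot's line.
- press: Button press, fixed: grey base plate 116 x 90 x 18 mm (x, y, z); origin at the centre of its underside, z up. From its middle rises a steel rod, 10 mm in diameter, its last 7 mm tapered. The washer is home when it lies on the plate, 18 mm above the origin.
- rod_tip (a point): Top centre of the rod, 98 mm above the underside of the base plate; axes as the press.
- pin_mid (a point): Middle of the level cross pin of square section through the rod, 28 mm above the base's underside; pin 4 x 4 mm, 28 mm long. Axes as the press, NOT the pin's: it lies anywhere within 0.85 rad either way of the press's x, different each time, to be found by feel or seen. The slot passes it only within about 0.1 rad; the washer then drops 12 mm from the pin's top to the plate.
- rib (a point): Middle of one raised rib (14 x 6 x 3 mm) on the plate, 36.5 mm from the rod on the press's +y side; the other is opposite on -y. With the ears pointing at the ribs the spring is hooked under the pin.
- cup: Bystander: white plastic measuring cup with a handle, 76 mm wide, 80 mm high; origin under its centre.
- button_box: Bystander: open stainless steel button box, 110 x 80 x 40 mm; origin under its centre.
- clip0: Bystander: pink plastic clip, 55 x 12 x 12 mm; origin under its centre.
- clip1: Bystander: pink plastic clip, 55 x 12 x 12 mm; origin under its centre.
- clip2: Bystander: pink plastic clip, 55 x 12 x 12 mm; origin under its centre.
- clip3: Bystander: pink plastic clip, 55 x 12 x 12 mm; origin under its centre.
- spool: Bystander: wooden thread spool, 34 mm wide, 45 mm high; origin under its centre.
There are look-alikes about, which are no part of the job. Leave any purple look-alike of the spring alone. Leave any green look-alike of the press alone.

How it is judged:
By the outcome, as a careful person would: the job done as asked, in the order asked, and still so for the second after the job is handed in, with the robot touching nothing.
It also fails if it takes over 67 s, if anything falls off the work surface, if the arm or the gripper's body presses on something with over 40 N, if the wrist force passes 120 N, or if a joint passes its speed limit or range.

## Working session

There is one attempt and no reset: what is moved stays moved. The work goes in short steps, Python scripts to look and compute and a shell command to move; the robot and the scene stay as the last step left them, time stands still between calls to the robot, and variables do not carry over. Pictures are saved under pics/ and viewed, at most 10 in all, crops included, and the job is handed in when it is done.

```bash
mkdir -p pics
cat > h.py <<'E'
from cell import r
import numpy as np, cv2
def world(cam,uv,depth,m=None):
    m=m or r.camera_model(cam); f=192/np.tan(np.radians(m['vfov']/2))
    u,v=uv; p=depth[int(round(v))-2:int(round(v))+3,int(round(u))-2:int(round(u))+3]; d=np.median(p[p>0]) if (p>0).any() else 0
    c=np.array([(u-m['cx'])/f*d,(v-m['cy'])/f*d,d])
    return np.array(m['R']).T@(c-np.array(m['t']))
def proj(cam,X,m=None):
    m=m or r.camera_model(cam); f=192/np.tan(np.radians(m['vfov']/2))
    c=np.array(m['R'])@np.array(X)+np.array(m['t']); return [round(float(f*c[0]/c[2]+m['cx']),1),round(float(f*c[1]/c[2]+m['cy']),1)]
E
python3 - <<'E'
from h import *
np.set_printoptions(precision=4,suppress=True)
ims=[]
for c in('scene','top'):
    im,d=r.capture(c); np.save(f'pics/{c}.npy',d); cv2.imwrite(f'pics/{c}0.png',im)
    for n in('spring','press','rod_tip','spring_top','pin_mid'):
        for q in r.search_frame(n,c)[:4]:
            print(c,n,np.round(q['uv'],1),round(q['conf'],2),world(c,q['uv'],d))
    m=r.camera_model(c);print(m['vfov'],m['t'])
print(r.sense()['clock'],r.sense()['eef_rot'])
E
```

```text
scene spring [240.  235.6] 0.85 [ 0.5761 -0.1618  0.0247]
scene spring [220.2 218.8] 0.57 [ 0.506  -0.1726  0.034 ]
scene spring [306.8 169.9] 0.56 [0.5142 0.1368 0.0184]
scene press [307.5 171.5] 0.91 [0.52  0.134 0.018]
scene press [275.1 136.3] 0.85 [0.3381 0.166  0.0179]
scene rod_tip [275.6 137.6] 0.95 [0.3437 0.1633 0.0177]
scene rod_tip [306.7 171.8] 0.8 [0.5189 0.1319 0.0172]
scene spring_top [219.6 219.5] 0.84 [ 0.5045 -0.1738  0.0305]
scene spring_top [238.3 238.8] 0.7 [ 0.5978 -0.1819  0.0538]
scene pin_mid [307.6 168. ] 0.97 [0.5113 0.1427 0.0203]
scene pin_mid [276.4 137.1] 0.61 [0.3436 0.1668 0.0177]
53.364255901983086 [-0.2826 -0.2691  1.3616]
top spring [307.  212.7] 0.69 [ 0.4944 -0.1708 -0.0002]
top spring [309.6 174.3] 0.66 [ 0.5933 -0.1803  0.0021]
top press [180.9 208. ] 0.81 [0.5096 0.1439 0.0557]
top press [174.4 280.3] 0.77 [0.3323 0.1654 0.0299]
top rod_tip [174.8 280.7] 0.92 [0.3306 0.1659 0.0215]
top rod_tip [184.2 207.2] 0.83 [0.5138 0.1414 0.0202]
top rod_tip [310.5 210.9] 0.73 [ 0.4987 -0.1796  0.0023]
top spring_top [307.7 175.9] 0.69 [ 0.5895 -0.1755  0.0002]
top spring_top [183.1 208.8] 0.67 [0.5095 0.1434 0.0252]
top pin_mid [183.8 209. ] 0.96 [0.5092 0.1421 0.022 ]
top pin_mid [173.2 280.2] 0.85 [0.3338 0.1659 0.0436]
44.48158851429241 [-0.0274  0.5414  1.1613]
0.6 [ 0.132   0.9913 -0.      0.    ]
```

View pics/top0.png

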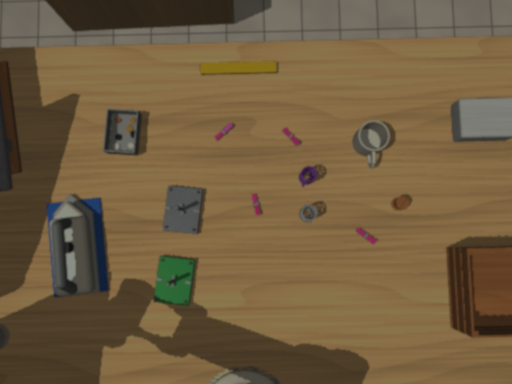

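View pics/scene0.png

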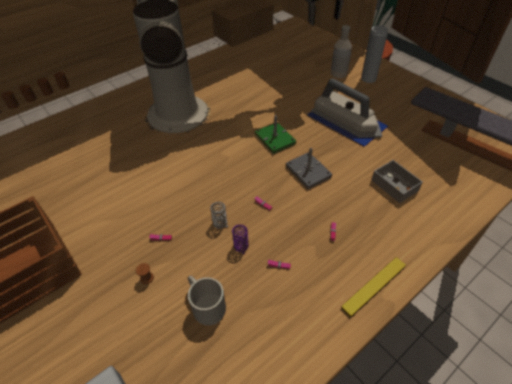

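Springs: grey at top (308,212) and purple at (309,175); the grey one is the job's steel spring. Presses: grey at (183,209) and green at (174,280); the grey one is meant. I'll confirm both in one enlarged crop.

Run:
```python
from h import *
np.set_printoptions(precision=4,suppress=True)
im=cv2.imread('pics/top0.png'); d=np.load('pics/top.npy')
a=cv2.resize(im[180:240,150:220],None,fx=5.7,fy=5.7,interpolation=cv2.INTER_CUBIC)
b=cv2.resize(im[180:240,280:340],None,fx=5.7,fy=5.7,interpolation=cv2.INTER_CUBIC)
cv2.imwrite('pics/conf.png',np.hstack([a,b]))
m=r.camera_model('top'); print(np.array(m['R']))
w=r.camera_model('wrist'); R=np.array(w['R']); print(R, -R.T@np.array(w['t']), w['vfov'],w['cx'],w['cy'])
s=r.sense(); print(s['eef_pos'],s['force'])
# plate: pixels with height 12-22mm near press
f=192/np.tan(np.radians(m['vfov']/2)); v,u=np.mgrid[150:260,140:230]; dd=d[150:260,140:230]
P=np.stack([(u-m['cx'])/f*dd,(v-m['cy'])/f*dd,dd],-1).reshape(-1,3)
P=(P-np.array(m['t']))@np.array(m['R'])
k=(P[:,2]>.009)&(P[:,2]<.03)&(np.hypot(P[:,0]-.511,P[:,1]-.142)<.085)
rect=cv2.minAreaRect(P[k,:2].astype(np.float32)); print(k.sum(),rect)
```

```text
[[-0.0205 -0.9998 -0.0087]
 [-0.9957  0.0212 -0.0902]
 [ 0.0904  0.0068 -0.9959]]
[[ 0.2609  0.9654 -0.0007]
 [ 0.9358 -0.2528  0.2456]
 [ 0.2369 -0.0648 -0.9694]] [0.0828 0.5736 0.3849] 59.97801418168225 252.08789614954122 192.5180622676
[0.1505 0.5549 0.2146] [-0.9113  0.1007 -1.0609]
1574 ((0.5107401013374329, 0.146029531955719), (0.0902983546257019, 0.11609793454408646), 82.60668182373047)
```

View pics/conf.png

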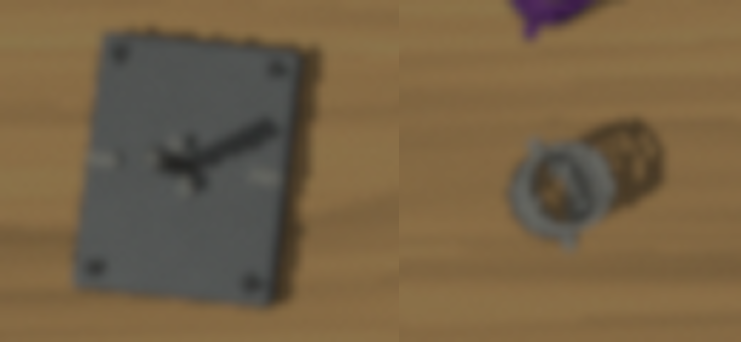

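The crop shows the grey plate, with pin ends near (172,142) and (188,188) and ribs at left and right. It also shows the grey spring, with ears near (535,145) and (570,240). Both are the grey ones, so I'm moving above the spring.

```bash
A='.47 -1 0 0 0 0;.47 -1 0 0 0 0;.47 -1 0 0 0 0;.47 -1 0 0 0 0'
python3 -m handwheel '.47 -1 0 0 0 0;.47 -1 0 0 0 0;.47 -1 0 0 0 0;.47 -1 0 0 0 0;.47 -1 0 0 0 0;.47 -1 0 0 0 0;.47 -1 0 0 0 0;.47 -1 0 0 0 0' 0
python3 -m handwheel '.47 -1 0 0 0 0;.47 -1 0 0 0 0;.47 -1 0 0 0 0;.47 -1 0 0 0 0;.47 -1 0 0 0 0;.47 -1 0 0 0 0;.47 -1 0 0 0 0;.47 -1 0 0 0 0'
python3 -m handwheel '.47 -1 0 0 0 0;.47 -1 0 0 0 0;.47 -1 0 0 0 0;.47 -1 0 0 0 0;.47 -1 0 0 0 0;.47 -1 0 0 0 0;.47 -1 0 0 0 0;.47 -1 0 0 0 0'
python3 -m handwheel '.47 -1 0 0 0 0;.47 -1 0 0 0 0;.47 -1 0 0 0 0;.47 -1 0 0 0 0;.47 -1 0 0 0 0;.47 -1 0 0 0 0;.47 -1 0 0 0 0;.47 -1 0 0 0 0'
python3 -m handwheel '.47 -1 0 0 0 0;.47 -1 0 0 0 0;.47 -1 0 0 0 0;.47 -1 0 0 0 0;0 0 0 0 0 0;0 0 0 0 0 0'
python3 - <<'E'
from h import *
np.set_printoptions(precision=4,suppress=True)
m=r.camera_model('wrist'); im,d=r.capture('wrist'); cv2.imwrite('pics/w1.png',im); np.save('pics/w1.npy',d)
np.save('pics/w1m.npy',m,allow_pickle=True)
for n in('spring','spring_top','spring_ear'):
    for q in r.search_frame(n,'wrist')[:4]: print(n,np.round(q['uv'],1),round(q['conf'],2),world('wrist',q['uv'],d,m))
s=r.sense();print(s['clock'],s['eef_pos'],s['joint_positions'],s['force'])
f=192/np.tan(np.radians(m['vfov']/2)); v,u=np.mgrid[0:384,0:512]
P=np.stack([(u-m['cx'])/f*d,(v-m['cy'])/f*d,d],-1).reshape(-1,3); P=(P-np.array(m['t']))@np.array(m['R'])
k=(d.ravel()>.05)&(P[:,2]>.062)&(P[:,2]<.08)&(np.hypot(P[:,0]-.495,P[:,1]+.175)<.045)
print(k.sum(),cv2.minEnclosingCircle(P[k,:2].astype(np.float32)),np.percentile(P[k,2],[50,95]))
E
```

```text
clock: 1.4
eef_pos: [0.226, 0.3942, 0.2147]
eef_rot: [0.132, 0.991, 0.0, 0.0]
force: [0.6, -0.3, 0.2]
opening: 0.998
gripper_force: 0.0
clock: 2.2
eef_pos: [0.3012, 0.2341, 0.2148]
eef_rot: [0.132, 0.991, 0.0, 0.0]
force: [-0.3, 0.3, -0.3]
opening: 1.001
gripper_force: 0.0
clock: 3.0
eef_pos: [0.3765, 0.0741, 0.2148]
eef_rot: [0.132, 0.991, 0.0, 0.0]
force: [0.8, -0.5, 0.6]
opening: 1.003
gripper_force: 0.0
clock: 3.8
eef_pos: [0.4517, -0.086, 0.2147]
eef_rot: [0.132, 0.991, -0.0, 0.0]
force: [0.3, -0.4, -0.1]
opening: 1.0
gripper_force: 0.0
clock: 4.4
eef_pos: [0.4887, -0.1648, 0.2145]
eef_rot: [0.132, 0.991, 0.0, -0.0]
force: [0.2, 0.3, 0.1]
opening: 1.0
gripper_force: 0.0
spring [266.7 260.7] 0.88 [ 0.602  -0.1767  0.0066]
spring [247.7 186.1] 0.61 [ 0.505  -0.1745  0.0043]
spring_top [248.2 184. ] 0.86 [ 0.5028 -0.1732  0.004 ]
spring_top [272.3 259.7] 0.59 [ 0.6026 -0.1697  0.0062]
spring_top [ 59.5 244.8] 0.48 [ 0.5059 -0.3885  0.0447]
spring_ear [269.5 262.1] 0.7 [ 0.6041 -0.1737  0.0078]
4.6 [ 0.4887 -0.1642  0.2147] [-0.559   0.0033  1.7616  0.0001  1.3767 -1.8659] [ 0.0239 -0.2308  0.3753]
438 ((0.4903823137283325, -0.1672520488500595), 0.019778119400143623) [0.0681 0.0699]
```

View pics/w1.png

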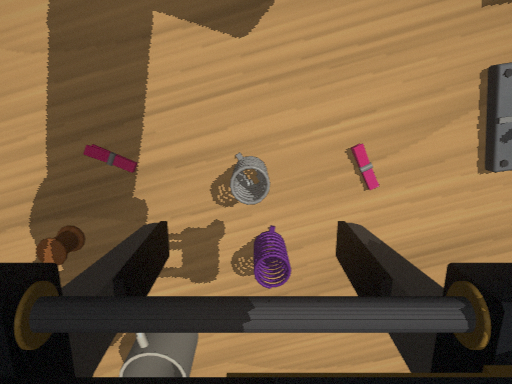

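The wrist view shows the grey spring with its top centre at about (250,184) and an ear at about (238,156). The purple look-alike is at (271,258), clear of the fingers. The fitted circle puts the spring at (0.4904, -0.1673). Next I centre on it, go down and grip.

```bash
python3 -m handwheel '.08 -.15 -1 0 0 0;0 0 -1 0 0 0;0 0 -1 0 0 0;0 0 -1 0 0 0;0 0 -1 0 0 0;0 0 -1 0 0 0;0 0 -1 0 0 0;0 0 -1 0 0 0' 0
python3 -m handwheel '0 0 -.93 0 0 0;0 0 0 0 0 0;0 0 0 0 0 0;0 0 0 0 0 0;0 0 0 0 0 0;0 0 0 0 0 0;0 0 0 0 0 0;0 0 0 0 0 0' 0.6 30
python3 - <<'E'
from h import *
m=np.load('pics/w1m.npy',allow_pickle=True).item(); f=192/np.tan(np.radians(m['vfov']/2));R=np.array(m['R']);C=-R.T@np.array(m['t'])
for uv in((238,156),(237,154),(239,158)):
    g=R.T@np.array([(uv[0]-m['cx'])/f,(uv[1]-m['cy'])/f,1]); X=C+g*(.003-C[2])/g[2]
    e=X[:2]-[.4904,-.1673]; print(np.round(X,4),np.linalg.norm(e),np.degrees(np.arctan2(e[1],e[0])))
E
```

```text
clock: 5.4
eef_pos: [0.4904, -0.1674, 0.0541]
eef_rot: [0.132, 0.991, -0.0, 0.0]
force: [1.0, 0.5, -0.3]
opening: 0.996
gripper_force: 0.0
clock: 6.2
eef_pos: [0.4908, -0.1683, 0.0364]
eef_rot: [0.132, 0.991, -0.0, 0.0]
force: [0.8, -0.8, 1.3]
opening: 0.425
gripper_force: 30.0
[ 0.4681 -0.1759  0.003 ] 0.02393942693585687 -158.9005942340218
[ 0.4655 -0.1764  0.003 ] 0.026470613688851733 -159.88987306952953
[ 0.4706 -0.1754  0.003 ] 0.021409615318999733 -157.67380878411092
```

Gripped, with the ear axis at about 20° in world. I'm lifting and going just beyond the press for a closer look.

```bash
python3 -m handwheel '0 0 1 0 0 0;0 0 1 0 0 0;0 0 1 0 0 0;0 0 1 0 0 0;0 0 1 0 0 0;0 0 1 0 0 0;0 0 1 0 0 0;0 0 1 0 0 0' 0.6 30
python3 -m handwheel '.2 .98 0 0 0 0;.2 .98 0 0 0 0;.2 .98 0 0 0 0;.2 .98 0 0 0 0;.2 .98 0 0 0 0;.2 .98 0 0 0 0;.2 .98 0 0 0 0;.2 .98 0 0 0 0' >/dev/null
python3 -m handwheel '.2 .98 0 0 0 0;.2 .98 0 0 0 0;.2 .98 0 0 0 0;.2 .98 0 0 0 0;.2 .98 0 0 0 0;.2 .98 0 0 0 0;.2 .98 0 0 0 0;.2 .98 0 0 0 0' >/dev/null
python3 -m handwheel '0 0 0 0 0 0;0 0 0 0 0 0;0 0 0 0 0 0'
python3 - <<'E'
from h import *
np.set_printoptions(precision=4,suppress=True)
m=r.camera_model('wrist'); im,d=r.capture('wrist'); np.save('pics/w2.npy',d); cv2.imwrite('pics/w2raw.png',im)
np.save('pics/w2m.npy',m,allow_pickle=True)
for n in('rod_tip','pin_mid','rib','spring_ear'):
    for q in r.search_frame(n,'wrist')[:3]: print(n,np.round(q['uv'],1),round(q['conf'],2),world('wrist',q['uv'],d,m))
f=192/np.tan(np.radians(m['vfov']/2)); v,u=np.mgrid[0:384,0:512]
P=np.stack([(u-m['cx'])/f*d,(v-m['cy'])/f*d,d],-1).reshape(-1,3); P=(P-np.array(m['t']))@np.array(m['R'])
near=(d.ravel()>.05)&(np.hypot(P[:,0]-.511,P[:,1]-.146)<.03)
for lo,hi in((.093,.102),(.08,.093),(.06,.08),(.04,.06),(.0265,.033)):
    k=near&(P[:,2]>lo)&(P[:,2]<hi); 
    if k.sum()>3: print(lo,k.sum(),np.median(P[k],0),cv2.minAreaRect(P[k,:2].astype(np.float32)))
k=(d.ravel()>.05)&(np.hypot(P[:,0]-.511,P[:,1]-.146)<.085)&(P[:,2]>.013)&(P[:,2]<.024); print(k.sum(),cv2.minAreaRect(P[k,:2].astype(np.float32)),np.median(P[k,2]))
c=proj('wrist',[.511,.146,.03],m); print(c)
x0,y0=int(max(0,min(512-200,c[0]-100))),int(max(0,min(384-150,c[1]-75)))
print(x0,y0); o=cv2.resize(im[y0:y0+150,x0:x0+200],None,fx=4,fy=4,interpolation=cv2.INTER_CUBIC); cv2.imwrite('pics/w2c.png',o)
E
```

```text
clock: 7.0
eef_pos: [0.4902, -0.1679, 0.1965]
eef_rot: [0.132, 0.991, 0.0, -0.0]
force: [0.3, 0.1, -1.3]
opening: 0.426
gripper_force: 30.0
clock: 8.9
eef_pos: [0.5543, 0.1448, 0.1958]
eef_rot: [0.132, 0.991, -0.0, -0.0]
force: [0.6, -0.0, -0.8]
opening: 0.43
gripper_force: 30.0
rod_tip [244.6 128.8] 0.81 [0.5033 0.151  0.0379]
rod_tip [211.1   1.4] 0.75 [0.4867 0.1635 0.3661]
rod_tip [425.1 242.5] 0.69 [0.686  0.3184 0.0034]
pin_mid [211.1   6.7] 0.76 [0.3847 0.1498 0.0119]
pin_mid [243.2 129.9] 0.62 [0.5031 0.1501 0.053 ]
rib [208.2   0. ] 0.79 [0.4867 0.1635 0.3661]
rib [243.7 129.8] 0.57 [0.5032 0.1506 0.0529]
spring_ear [  6.  268.1] 0.7 [ 0.589  -0.1715  0.0006]
spring_ear [253.7 244.8] 0.59 [0.5707 0.1416 0.1628]
0.093 103 [0.5076 0.1491 0.0962] ((0.5080744028091431, 0.1488654762506485), (0.008153042756021023, 0.00887212436646223), 74.50133514404297)
0.08 24 [0.5049 0.1512 0.0909] ((0.5073444843292236, 0.1487116664648056), (0.008622297085821629, 0.009764504618942738), 25.287076950073242)
0.06 17 [0.5036 0.1514 0.0726] ((0.5044699311256409, 0.15095046162605286), (0.007863987237215042, 0.0019312420627102256), 59.50578308105469)
0.04 14 [0.5036 0.1512 0.0513] ((0.504258930683136, 0.15075641870498657), (0.007638954091817141, 0.0018565651262179017), 62.68827819824219)
0.0265 66 [0.5017 0.1482 0.0302] ((0.507593035697937, 0.15020225942134857), (0.027879735454916954, 0.006423386745154858), 12.896406173706055)
9473 ((0.507856547832489, 0.14888887107372284), (0.09023366123437881, 0.11621028929948807), 82.77317810058594) 0.0181465009665822
[242.0, 137.3]
142 62
```

View pics/w2c.png

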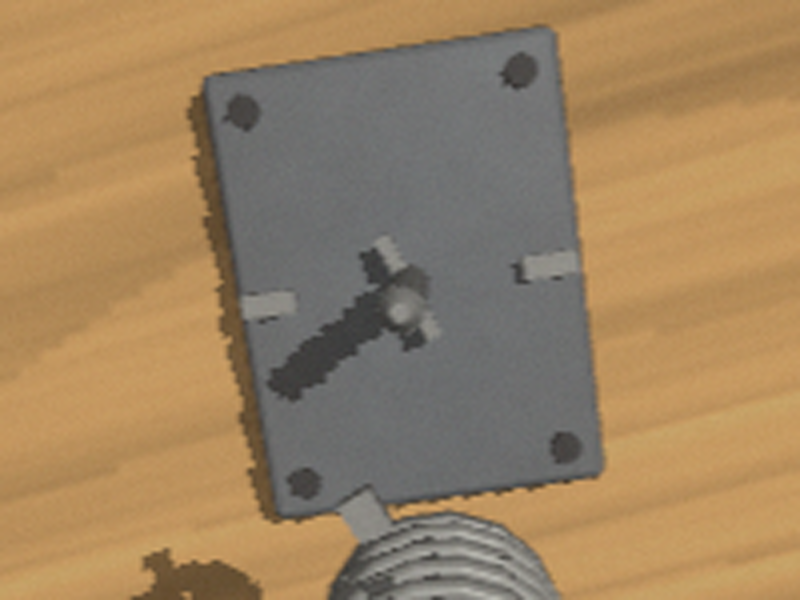

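The enlarged view shows the rod tip at crop (404,305) and pin ends at (383,245) and (432,330). The ribs are at (270,305) and (552,265), and the held spring's ear is at (360,505).

Run:
```python
from h import *
m=np.load('pics/w2m.npy',allow_pickle=True).item(); f=192/np.tan(np.radians(m['vfov']/2));R=np.array(m['R']);C=-R.T@np.array(m['t'])
def at(c,z):
    g=R.T@np.array([(c[0]/4+142-.5-m['cx'])/f,(c[1]/4+62-.5-m['cy'])/f,1]); return (C+g*(z-C[2])/g[2])[:2]
a,b=at((383,243),.03),at((434,332),.03); e=b-a; print('pin',a,b,np.linalg.norm(e),np.degrees(np.arctan2(*e[::-1])))
for p in((350,500),(362,490),(378,495),(345,515),(392,530)): print('ear corner',at(p,.163))
print(at((404,305),.098))
s=r.sense()['eef_pos'];print(s)
e=(at((345,507),.163)+at((378,492),.163))/2-np.array(s[:2]);print('ear',np.degrees(np.arctan2(*e[::-1])),np.linalg.norm(e))
# full-rod pin points
d=np.load('pics/w2.npy');v,u=np.mgrid[0:384,0:512]
P=np.stack([(u-m['cx'])/f*d,(v-m['cy'])/f*d,d],-1).reshape(-1,3); P=(P-np.array(m['t']))@R
k=(d.ravel()>.05)&(np.hypot(P[:,0]-.508,P[:,1]-.1489)<.018)&(P[:,2]>.0285)&(P[:,2]<.0315)
Q=P[k,:2]-[.508,.1489]; w=np.hypot(*Q.T)>.007; t=np.degrees(np.arctan2(Q[w,1],Q[w,0]))%180; print(w.sum(),np.median(t),np.sort(t)[::4])
```

```text
pin [0.49560169 0.14542553] [0.52003291 0.15183998] 0.025259250334401483 14.711044413145485
ear corner [0.52868296 0.13684978]
ear corner [0.52763012 0.13910842]
ear corner [0.52905594 0.14130563]
ear corner [0.53080352 0.13541828]
ear corner [0.53507716 0.14189119]
[0.50655236 0.14982878]
[0.55450445 0.14499861 0.19604669]
ear -165.89193396582073 0.02621809039594272
51 13.045660727011834 [ 2.00312767  4.05997058  6.11612625  7.78000809  9.7760045  10.62612735
 12.82626353 14.87222868 15.92187489 18.8282395  20.02939706 21.90247587
 27.52084008]
```

```bash
python3 -m handwheel '-.58 .05 0 0 0 0;-.58 .05 0 0 0 0;-.58 .05 0 0 0 0;-.58 .05 0 0 0 0;0 0 -.9 0 0 0;0 0 -.9 0 0 0;0 0 -.9 0 0 0;0 0 0 0 0 0'
python3 - <<'E'
from h import *
m=r.camera_model('wrist'); im,d=r.capture('wrist'); cv2.imwrite('pics/w3.png',im)
im2,_=r.capture('scene'); c=proj('scene',[.508,.149,.11]); x,y=int(c[0]-30),int(c[1]-35)
o=np.hstack([cv2.resize(im[100:300,150:350],(400,400),interpolation=2),cv2.resize(im2[y:y+60,x:x+60],(400,400),interpolation=2)]); cv2.imwrite('pics/w3c.png',o)
s=r.sense();print(s['eef_pos'],s['force'],s['joint_positions'])
E
```

```text
clock: 9.95
eef_pos: [0.5059, 0.1493, 0.1395]
eef_rot: [0.132, 0.991, -0.001, -0.003]
force: [-1.2, -0.3, -0.6]
opening: 0.429
gripper_force: 30.0
[0.50797757 0.14946362 0.14228105] [-0.7071782   0.019902   -1.42191275] [ 5.77486777e-02  1.08879800e-01  1.79972138e+00 -1.40298681e-05
  1.23322668e+00 -1.24810644e+00]
```

View pics/w3c.png

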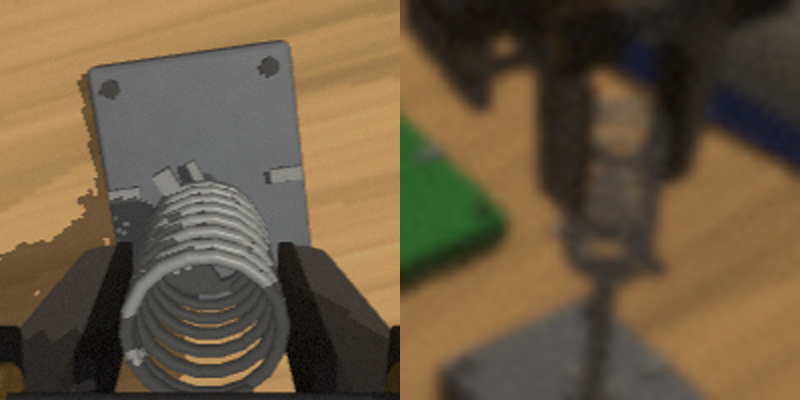

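Left: the spring is over the rod, with the ear at (165,182) about parallel to the pin end at (190,172). Right: the washer is just above the rod tip at (600,285). Now I lower gently.

```bash
python3 -m handwheel '0 0 -.2 0 0 0;0 0 -.2 0 0 0;0 0 -.2 0 0 0;0 0 0 0 0 0' 
python3 -m handwheel '0 0 -.3 0 0 0;0 0 -.3 0 0 0;0 0 0 0 0 0'
```

```text
clock: 10.45
eef_pos: [0.5077, 0.1495, 0.1295]
eef_rot: [0.132, 0.991, -0.0, -0.0]
force: [0.5, 0.3, -0.6]
opening: 0.426
gripper_force: 30.0
clock: 10.75
eef_pos: [0.5073, 0.1494, 0.1167]
eef_rot: [0.132, 0.991, -0.0, -0.001]
force: [0.8, -0.0, -0.7]
opening: 0.43
gripper_force: 30.0
```

Threaded without contact. Continuing down to just above the pin, then onto it.

```bash
python3 -m handwheel '0 0 -.5 0 0 0;0 0 -.5 0 0 0;0 0 -.5 0 0 0;0 0 -.5 0 0 0;0 0 -.3 0 0 0;0 0 0 0 0 0;0 0 0 0 0 0' 
python3 -m handwheel '0 0 -.1 0 0 0;0 0 -.1 0 0 0;0 0 -.1 0 0 0;0 0 0 0 0 0'
```

```text
clock: 11.45
eef_pos: [0.5081, 0.1496, 0.072]
eef_rot: [0.132, 0.991, 0.0, -0.0]
force: [0.9, -0.3, -0.8]
opening: 0.429
gripper_force: 30.0
clock: 11.85
eef_pos: [0.5083, 0.1496, 0.0661]
eef_rot: [0.132, 0.991, 0.0, 0.0]
force: [0.2, -0.5, 0.2]
opening: 0.426
gripper_force: 30.0
```

```bash
python3 -m handwheel '0 0 -.1 0 0 0;0 0 -.1 0 0 0;0 0 0 0 0 0;0 0 0 0 0 0'
```

```text
clock: 12.25
eef_pos: [0.5087, 0.1496, 0.0628]
eef_rot: [0.132, 0.991, 0.0, 0.0]
force: [-2.0, 0.2, 5.2]
opening: 0.425
gripper_force: 30.0
```

It snagged on the pin, at about 6 N. I'm twisting, negative first because the ear is at about 20° and the pin at about 14°.

```bash
for i in 1 2; do :; done
python3 -m handwheel '0 0 0 0 0 -.006;0 0 0 0 0 0;0 0 0 0 0 0' | grep -E 'pos|force:'
python3 -m handwheel '0 0 0 0 0 -.006;0 0 0 0 0 0;0 0 0 0 0 0' | grep -E 'pos|force:'
python3 -m handwheel '0 0 0 0 0 -.006;0 0 0 0 0 0;0 0 0 0 0 0' | grep -E 'pos|force:'
python3 -m handwheel '0 0 0 0 0 -.006;0 0 0 0 0 0;0 0 0 0 0 0' | grep -E 'pos|force:'
```

```text
eef_pos: [0.5081, 0.1493, 0.0617]
force: [0.3, -1.2, -0.8]
gripper_force: 30.0
eef_pos: [0.5077, 0.1495, 0.0616]
force: [-0.5, 0.8, -0.6]
gripper_force: 30.0
eef_pos: [0.5079, 0.1494, 0.0618]
force: [-0.2, -0.7, -1.3]
gripper_force: 30.0
eef_pos: [0.508, 0.1492, 0.0619]
force: [-0.9, -2.5, -1.2]
gripper_force: 30.0
```

It dropped at the first twist. I'm turning back a little and lowering to the plate.

```bash
python3 -m handwheel '0 0 0 0 0 .013;0 0 -.1 0 0 0;0 0 -.1 0 0 0;0 0 -.1 0 0 0;0 0 0 0 0 0;0 0 0 0 0 0' | grep -E 'pos|force:'
python3 -m handwheel '0 0 -.08 0 0 0;0 0 0 0 0 0;0 0 0 0 0 0' | grep -E 'pos|force:'
python3 -m handwheel '0 0 -.06 0 0 0;0 0 0 0 0 0;0 0 0 0 0 0' | grep -E 'pos|force:'
```

```text
eef_pos: [0.508, 0.1496, 0.0559]
force: [0.1, 0.9, 0.2]
gripper_force: 30.0
eef_pos: [0.5084, 0.1496, 0.0547]
force: [-0.3, -0.0, 0.2]
gripper_force: 30.0
eef_pos: [0.5084, 0.1496, 0.0535]
force: [-0.0, 0.1, 3.7]
gripper_force: 30.0
```

Home on the plate at about 4 N. I'm easing off to light pressure and turning the ears to the ribs, about +66°.

```bash
python3 -m handwheel '0 0 .04 0 0 .023;0 0 0 0 0 .023;0 0 0 0 0 .023;0 0 0 0 0 .023;0 0 0 0 0 0' | grep -E 'pos|rot|force:'
python3 -m handwheel '0 0 0 0 0 .023;0 0 0 0 0 .023;0 0 0 0 0 .023;0 0 0 0 0 .023;0 0 0 0 0 0;0 0 0 0 0 0' | grep -E 'pos|rot|force:'
python3 - <<'E'
from h import *
np.set_printoptions(precision=4,suppress=True)
m=r.camera_model('wrist'); im,d=r.capture('wrist'); np.save('pics/w4m.npy',m,allow_pickle=True); cv2.imwrite('pics/w4.png',im)
im2,_=r.capture('top'); c=proj('top',[.508,.149,.03]); x,y=int(c[0]-30),int(c[1]-30)
cv2.imwrite('pics/w4c.png',np.hstack([cv2.resize(im[100:340,120:400],(700,600),interpolation=2)]))
s=r.sense();print(s['joint_positions'],s['force'],s['clock'],proj('wrist',[.508,.149,.02],m))
E
```

```text
eef_pos: [0.5083, 0.1494, 0.0541]
eef_rot: [-0.122, 0.993, -0.0, 0.0]
force: [0.3, -0.7, 1.1]
gripper_force: 30.0
eef_pos: [0.5083, 0.1495, 0.0541]
eef_rot: [-0.397, 0.918, -0.0, 0.0]
force: [0.9, -0.5, 2.5]
gripper_force: 30.0
[ 0.0578  0.2298  1.8565 -0.0001  1.055  -2.3315] [ 0.6544 -0.0595  1.9527] 15.85 [249.9, 218.2]
```

View pics/w4c.png

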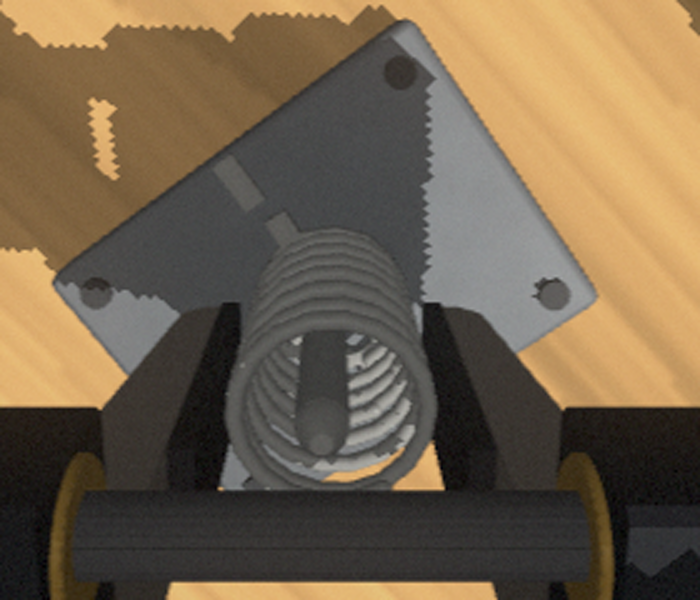

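The ear, with its end at about (276,216), points at the rib from (218,162) to (262,207). I'm checking the angle numerically before letting go.

Run:
```python
from h import *
m=np.load('pics/w4m.npy',allow_pickle=True).item(); f=192/np.tan(np.radians(m['vfov']/2));R=np.array(m['R']);C=-R.T@np.array(m['t'])
def at(c,z):
    g=R.T@np.array([(c[0]/2.5+120-.5-m['cx'])/f,(c[1]/2.5+100-.5-m['cy'])/f,1]); return (C+g*(z-C[2])/g[2])[:2]
an=lambda e:np.degrees(np.arctan2(*e[::-1]))%180
o=np.array([.508,.149]); A=at((266,222),.022),at((285,211),.022); B=at((244,211),.021),at((263,202),.021); T=at((214,165),.021),at((232,154),.021)
for n,p in(('ear',A),('ribin',B),('ribout',T)): q=(p[0]+p[1])/2-o; print(n,np.linalg.norm(q),an(q))
print('rib dir',an(sum(T)-sum(B)), an(T[0]-B[0]),an(T[1]-B[1]),'ear side dir',an(at((266,222),.022)-at((278,245),.022)),an(at((285,211),.022)-at((300,235),.022)))
```

```text
ear 0.025124132304928607 76.9279264935466
ribin 0.030135896690541782 83.81566366220349
ribout 0.044000543710510404 82.06564733301971
rib dir 78.2718470600369 78.24715819744657 78.29563721340497 ear side dir 72.85855769748768 77.6435747178892
```

The ears are about 5.5° short, so I turn a bit more, then release and rise.

```bash
python3 -m handwheel '0 0 0 0 0 .015;0 0 0 0 0 0;0 0 0 0 0 0' | grep -E 'rot|force:'
python3 -m handwheel '0 0 0 0 0 0;0 0 0 0 0 0;0 0 0 0 0 0;0 0 0 0 0 0;0 0 0 0 0 0;0 0 0 0 0 0' 0 | grep -E 'opening|force:'
python3 -m handwheel '0 0 .5 0 0 0;0 0 1 0 0 0;0 0 1 0 0 0;0 0 1 0 0 0;0 0 1 0 0 0;0 0 1 0 0 0;0 0 1 0 0 0;0 0 1 0 0 0' | grep -E 'pos|force:'
python3 -m handwheel '.8 .4 0 0 0 0;.8 .4 0 0 0 0;.8 .4 0 0 0 0;0 0 0 0 0 0;0 0 0 0 0 0' | grep -E 'pos|force:'
python3 - <<'E'
from h import *
m=r.camera_model('wrist'); im,d=r.capture('wrist'); np.save('pics/w5m.npy',m,allow_pickle=True); np.save('pics/w5.npy',d)
c=proj('wrist',[.508,.149,.03],m); x=int(np.clip(c[0]-80,0,352)); y=int(np.clip(c[1]-60,0,264)); print(c,x,y,r.sense()['clock'])
cv2.imwrite('pics/w5c.png',cv2.resize(im[y:y+120,x:x+160],None,fx=5,fy=5,interpolation=2))
E
```

```text
eef_rot: [-0.441, 0.898, -0.0, 0.0]
force: [-0.5, -0.1, 1.6]
gripper_force: 30.0
force: [-0.0, 0.6, 0.0]
opening: 0.927
gripper_force: 0.0
eef_pos: [0.5082, 0.1495, 0.2058]
force: [0.4, -0.6, 0.3]
gripper_force: 0.0
eef_pos: [0.5558, 0.1735, 0.2043]
force: [0.5, 0.3, 0.6]
gripper_force: 0.0
[273.3, 129.3] 193 69 18.1
```

View pics/w5c.png

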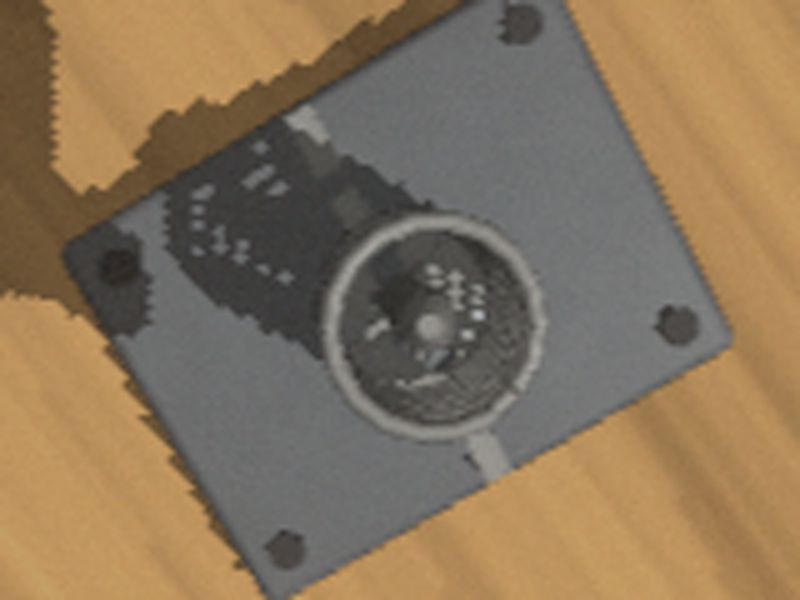

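The spring stands centred on the rod. Its ear at (352,207) is in line with the rib from (300,115) to (335,172), and the opposite rib is at (490,458). I'm checking the top height and handing in.

Run:
```python
from h import *
m=np.load('pics/w5m.npy',allow_pickle=True).item(); f=192/np.tan(np.radians(m['vfov']/2));R=np.array(m['R']);C=-R.T@np.array(m['t']);d=np.load('pics/w5.npy')
def at(c,z):
    g=R.T@np.array([(c[0]/5+193-.5-m['cx'])/f,(c[1]/5+69-.5-m['cy'])/f,1]); return (C+g*(z-C[2])/g[2])[:2]
an=lambda e:np.degrees(np.arctan2(*e[::-1]))%180
o=np.array([.508,.149])
print('ear',an(at((352,205),.022)-o),'rib',an(at((318,143),.021)-o),'rib2',an(at((490,457),.021)-o))
v,u=np.mgrid[0:384,0:512];P=np.stack([(u-m['cx'])/f*d,(v-m['cy'])/f*d,d],-1).reshape(-1,3); P=(P-np.array(m['t']))@R
h=np.hypot(P[:,0]-.508,P[:,1]-.149); k=(h>.012)&(h<.022)&(P[:,2]>.08)&(P[:,2]<.12); z=np.median(P[k,2]); print('top',z)
if .083<z<.092: print(r.sign_off())
```

```text
ear 80.75109639563281 rib 81.34759047524562 rib2 83.32994533895078
top 0.0862691067008735
the job is handed in; nothing more can be done
None
```

The spring is back on the grey press, fully home on the base and hooked under the pin with its ears within about 2° of the ribs; I let go and handed the job in at about 18 s, and the highest press force I read on it was about 6 N.

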